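# Feel open the dial lock of the job chest and hold it up

## Robot

A 6-joint arm with a two-finger parallel gripper is mounted at the origin on a cart in front of the work surface, level with it; the furniture and walls round the work are solid. World frame = base frame: x ahead of the robot, y to its left, z up, the work surface at z = 0. Lengths are in m, angles in rad, forces in N, time in s.
With the tool pointing down it reaches from about 0.425 to 0.95 m from the base axis. Payload 3.5 kg.
Tool frame: the origin (TCP) lies on the centre line of the jaws, within the pads' length; the fingertips stand 14 mm ahead of it and the grasp point (between the pads) lies 5 mm behind it (ctrl.finger_overhang is the distance from the TCP to the fingertips, in m); z points along the fingers, y is the line along which they close (so a half turn about z gives the same grasp; the last joint's range is limited). The gripper opens to 85 mm and grips with 20 to 120 N. Pads are 22 mm wide; open, the fingers measure 114 mm over their backs; the gripper's body (76 mm by 85 mm) begins 54 mm behind the grasp point. The pads swing forward as they close: fully open they stand 13 mm farther back than shut.
Start: joints at [1.137, 0.286, 1.577, -0, 1.279, -0.15], TCP at [0.189, 0.648, 0.245] pointing down, gripper open.
Joint ranges: [-2.77, 2.77], [-0.9, 2.22], [0.21, 2.48], [-1.53, 4.67], [0.24, 2.81], [-2.84, 2.84]. Speed limits (rad/s): [2.79, 2.79, 3.14, 3.14, 3.14, 3.14].

## Interface

Orientations are given as a unit quaternion [x, y, z, w].
In Python, from plant import ctrl gives the robot as it stands.
- The arm moves only by the tool send_rows, never from a script. Its argument "moves" is text: rows parted by semicolons, each of 7 numbers parted by spaces: the turn, a rotation vector about the tool's x, y, z in units of 360 degrees (1.0 is 360 degrees), then the shift along the tool's x, y, z in units of 20 cm (1.0 is 20 cm), then the gripper's target within -1 to 1 (fully open at 1, half-way at 0, shut at -1). A call has 1 to 12 rows; each row is the pose to reach, as a shift and turn from the pose commanded when the call began, along the tool's axes at that moment, turning the shorter way round; what a row does not reach only later rows make up. A row lasts 1/8 s, in which the tool goes at most 62.5 mm and 10.7 degrees, less where a joint would pass 70% of its speed; a pose out of reach is approached as far as the arm can. A call with a number of a shift or a turn outside -1 to 1 is refused whole. A call with a gripper value outside its range is refused whole. The fingers move at their own pace and stop on an object; "newtons" is the grip in N (left out, the last holds). Time passes only in rows, so rows that repeat a pose let the fingers close. It gives the time, the measured TCP pose, the force, the opening and the grip force at its end, in the units of the state.
- ctrl.get_state(): the state, without advancing time (a new reading comes with each control period).
- ctrl.read_camera(name): name is "scene" or "top" or "wrist"; returns a dict with "image" (480x640x3 uint8, red, green, blue), "fovy" (degrees; the focal length in pixels is half the picture's height over the tangent of half this angle, whatever the lens; pixels are square), "cx", "cy" (the principal point, pixels), "extrinsics" (4x4, takes a point from camera to world coordinates). Camera axes: x right, y up, looking along -z (the intrinsics and any distortion apply to the point x, -y, -z); pixel columns grow to the right and rows downward; lengths in m; the calibration is good to about 2 mm. A picture is of the moment at which its call begins. There is no depth.
- ctrl.sign_off(): hands the job in; it is judged then, once.
The state is a dict: "time": time; "qpos": joint angles; "dq": joint speeds; "joint_efforts": joint torques, N m; "eef_pos": TCP position; "tcp_rot": TCP orientation; "contact_force": force on the tool from outside, world axes, zero at the start; "wrist_torque": the same for the moment, N m; "opening": opening from 0.0 (shut) to 1.0 (fully open); "finger_force": force on a finger pad.
Only numpy, scipy, OpenCV 4.12 (cv2) and the standard library are available. Lean on these libraries where they do the work, as an engineer would, in place of code of your own. Each camera call takes 0.05 s, during which the arm holds its last target. There are 200 camera calls.

## Task

The number of the tool chest's dial lock has been lost, so open it by feel: turn the clamp knob a quarter turn clockwise to free the dust cover, push the cover along its rail off the lock as far as it goes, then turn the dial slowly clockwise through its clicks until the shackle springs out a little. Pull the shackle out to its stop, lift the lock off the hasp, and finish still holding it up in the gripper, level with the dial on top and the shackle out, at least 10 cm above the hasp. Do not disturb the things lying about.

Things in the scene. Friction and masses are not known exactly. Their poses are not given: they have to be found in the camera images.
- chest: Slate-blue steel job chest, 370 mm long (its y), 180 deep (x), 70 high, fixed on the bench. Origin: centre of its underside. x points away from the robot, y to the robot's left, z up; turned by up to 0.25 rad. Lock, cover, rail and clamp knob stand on its flat deck in one line along y, 35 mm to the robot's side of the middle; the lid behind them carries a tape roll.
- hasp_site (a point): On the top of the steel hasp plate (73 mm above the bench), straight below the dial's axis; axes as the chest's. The plate's front and back lips stand 6 mm above the deck. A staple stands up from it, 8 mm from this point towards +y; the lock straddles the staple with about 1.5 mm of play and comes off straight up, only with the shackle out.
- clamp (a joint): Dark red wing knob that clamps the cover, rad about its vertical axis: starts at 0 to 0.12 (locked, wing across the rail), turns clockwise seen from above to a stop at 1.40. Beyond 1.0 its T-foot lies along the rail's slot and the cover is free; at 1.35 the wing lies along the chest's y. It stays where it is left; friction 0.05 N m.
- clamp_grip (a point): Where to grip the clamp knob's wing: on the knob's axis, 115 mm above the bench. This point turns with the knob; its y axis is along the wing. The wing is 13 mm thick (x), 44 mm long (y), from 25 mm below this point to 10 mm above it, on a round base 34 mm wide. The cover's 68 mm high end wall is 64 mm away on the lock's side (chest -y). The knob travels with the cover.
- cover (a joint): Ochre sheet-metal dust cover, m along the chest's +y (the robot's left): 0 over the lock, 0.106 fully slid off (stop). Blocked after 2 mm while the clamp is locked. It hides the lock's body and dial: 70 mm wide, 74 mm long, top 68 mm above the deck, open at its -y end. Easily slid by its clamp knob, which sits on its foot; friction about 2 N.
- dial_grip (a point): Where to grip the lock's black knurled dial: on its vertical axis, 128 mm above the bench, 3 mm below the dial's top. Axes are the lock's, they do not turn with the dial. The dial is 38 mm wide, 25 mm tall, above a skirt 43 mm wide; the body's top is 25 mm below this point. Turns endlessly at about 0.05 N m, clicks 0.52 rad apart, stays where it is left.
- shackle (a joint): Straight shackle, m along the chest's -y: 0 shut; moves in and out by some 1.3 mm at each click of the dial; springs to 0.006 to 0.008 at the dial's gate, an unknown angle 0.5 to 2.4 rad clockwise (from above) of the start; 0.022 pulled right out (stop, about 3 N), where it stays within 2 mm. After it springs out the dial stops hard within about 0.35 rad.
- bow_grip (a point): Where to grip the shackle's bow: on the middle of its top bar, 115 mm above the bench, 67 mm along -y from the dial's axis while shut; moves with the shackle. The bow is an upright ring of 9 mm round steel in the y-z plane, 43 mm long (y), 42 mm tall outside, its top 6 mm above this point, its lowest bar 5 mm above the deck; it sticks out of the cover's open end.
- lock_center (a point): Centre of the lock's brass and steel body, 44 mm deep (x), 64 mm long (y), 30 mm tall: 15 mm above its underside, 88 mm above the bench while on the hasp, 6 mm from the dial's axis along -y. Axes as the chest's while on the hasp. Its front and back faces are free above the hasp's lips for a grip; it can also be lifted by the dial.
- lock: The loose lock (with dial and shackle 0.43 kg, varying by a quarter): origin on the dial's axis at the lock's underside, 73 mm above the bench while on the hasp; z is the dial's axis. Turning the dial may turn the lock by about 0.05 rad on its staple.
- nail_jar: Glass jar with a tan lid, 63 mm wide, 76 mm tall; a bystander, loose, to be left alone. Origin: centre of its underside.
- turned_bowl: Small turned wooden bowl, 69 mm wide; a bystander, loose, to be left alone. Origin: centre of its underside.
- pliers: Pliers with red handles, 185 mm long; a bystander, loose, to be left alone. Origin: centre of its underside.
- sanding_block: Cork sanding block 59x99x33 mm; a bystander, loose, to be left alone. Origin: centre of its underside.
- oak_block: Dark oak block 62x62x40 mm; a bystander, loose, to be left alone. Origin: centre of its underside.
- mallet: Wooden mallet, 298 mm long; a bystander, loose, to be left alone. Origin: centre of its underside.
- tape_roll: Roll of masking tape, 77 mm wide, 18 mm high, on the chest's lid; a bystander, loose, to be left alone. Origin: centre of its underside.

How it is judged:
On the way, in this order (a step that is already met when the one before it is completed fails the run):
1. the clamp knob is turned and the cover is freed (value of joint clamp above 1 rad), for 0.1 s.
2. the cover is slid off the lock as far as it goes (value of joint cover above 0.098 m), for 0.2 s.
3. the shackle, let go by the dial's wheel, is pulled right out while the lock still sits on the hasp (value of joint shackle above 0.017 m and z of lock_center in the frame of hasp_site below 0.025 m), for 0.2 s.
At the end, for the whole second after the job is handed in: The lock is held in the fingers, still, its centre at least 95 mm above the hasp plate, upright within 20 degrees, clear of the chest, shackle out by more than 17 of its 22 mm; the cover stands slid off by at least 98 of its 106 mm (z of lock_center in the frame of hasp_site above 0.095 m and value of joint shackle above 0.017 m and value of joint cover above 0.098 m and angle between lock_center's own z axis and vertical below 0.35 rad and contact force between the fingers and lock above 1 N and contact force between lock and chest below 0.1 N and linear speed of lock below 0.05 m/s); the arm keeps its last pose, push and grip.
It fails at once if one of the things lying about is moved by more than 30 mm (distance of any of nail_jar, turned_bowl, pliers, sanding_block, oak_block, mallet, tape_roll from where it was at the start of the episode above 0.03 m).
It also fails if it takes over 72 s, if anything falls off the work surface, if the arm or the gripper's body presses on something with over 40 N, if the wrist force passes 120 N, or if a joint passes its speed limit or range.

## Working session

There is one attempt and no reset: what is moved stays moved. The work goes in short steps, Python scripts to look and compute and a tool call to move; the robot and the scene stay as the last step left them, time stands still between calls to the robot, and variables do not carry over. Pictures are saved under pics/ and viewed, at most 11 in all, crops included, and the job is handed in when it is done.

Besides the shell and the picture viewer there is one more tool, called after "Call:" as a command line: name --argument value ..., lists and objects as JSON in quotes. send_rows: Moves the arm, as the interface text tells. Its arguments: {"type":"object","properties":{"moves":{"type":"string"},"newtons":{"type":"number"}},"required":["moves"]}

```bash
mkdir -p pics; cat > h.py <<'E'
import sys,os
import numpy as np, cv2
from scipy.spatial.transform import Rotation as R
from plant import ctrl
def cam(n):
    c=ctrl.read_camera(n); c['f']=240/np.tan(np.radians(c['fovy'])/2); return c
def ray(c,u,v):
    E=np.array(c['extrinsics']); d=np.array([(u-c['cx'])/c['f'],-(v-c['cy'])/c['f'],-1.]); return E[:3,3],E[:3,:3]@d
def onz(c,u,v,z):
    o,d=ray(c,u,v); return o+d*(z-o[2])/d[2]
def proj(c,p):
    E=np.array(c['extrinsics']); q=E[:3,:3].T@(np.array(p)-E[:3,3]); return c['cx']+c['f']*q[0]/-q[2], c['cy']-c['f']*q[1]/-q[2]
def save(c,n): cv2.imwrite('pics/'+n,c['image'][:,:,::-1])
E
python3 - <<'E'
from h import *
for n in('scene','top'):
    c=cam(n); save(c,n+'0.png'); print(n,[ (k,v if k!='extrinsics' else np.round(v,3).tolist()) for k,v in c.items() if k!='image'])
s=ctrl.get_state();print(s, ctrl.finger_overhang)
E
```

```text
scene [('fovy', 48.18506463530807), ('cx', 320.0814903618673), ('cy', 245.95671457010087), ('extrinsics', [[0.769, 0.279, -0.575, -0.392], [-0.639, 0.346, -0.687, -1.082], [0.008, 0.896, 0.444, 0.77], [0.0, 0.0, 0.0, 1.0]]), ('f', np.float64(536.7143823602019))]
top [('fovy', 50.055845684423446), ('cx', 324.86039581707996), ('cy', 234.3622935378896), ('extrinsics', [[0.001, 0.992, -0.124, 0.305], [-1.0, 0.001, 0.002, -0.051], [0.002, 0.124, 0.992, 1.607], [0.0, 0.0, 0.0, 1.0]]), ('f', np.float64(514.0274796667471))]
{'time': 0.1, 'qpos': array([ 1.13698797e+00,  2.87108092e-01,  1.57803993e+00,  2.06906972e-06,
        1.27860047e+00, -1.49948685e-01]), 'dq': array([ 0.00205401,  0.00100575, -0.00266304, -0.00086162, -0.00040934,
        0.00085882]), 'joint_efforts': array([ 1.00770547e-03, -4.07294691e+01, -2.93699598e+01, -1.81326350e-04,
        3.41904270e-03,  1.76947587e-06]), 'eef_pos': array([0.1887391 , 0.64748489, 0.24405973]), 'tcp_rot': array([ 1.41454022e-01,  9.89944240e-01, -1.03204590e-03, -3.11122342e-04]), 'contact_force': array([ 0.03836435,  0.80381223, -0.15345919]), 'wrist_torque': array([-0.06996291,  0.02580084, -0.03920448]), 'finger_force': 0.0, 'opening': 0.9997258456022509} 0.014
```

View pics/scene0.png

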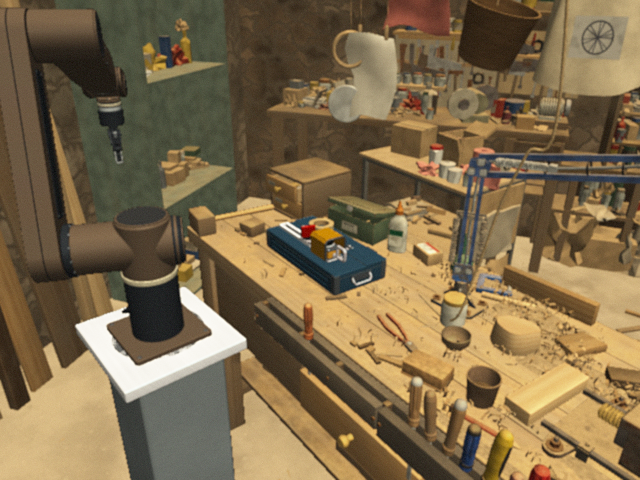

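View pics/top0.png

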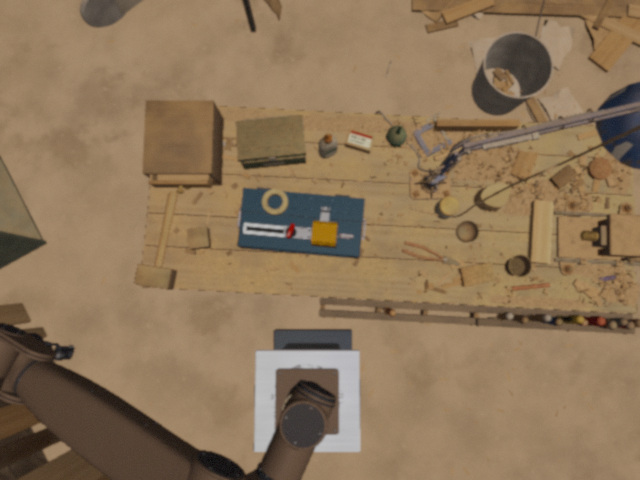

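The top view shows the chest (240–363, 188–256), the ochre cover at (324,233), the red knob at (291,231) and the bow at (347,236). The bystanders are well clear of these, except the tape roll at (275,201).

```bash
cat >> h.py <<'E'
def mask(c,lo,hi,box=None):
    h=cv2.cvtColor(c['image'],cv2.COLOR_RGB2HSV); m=cv2.inRange(h,np.array(lo),np.array(hi))
    if box: 
        z=np.zeros_like(m); a,b,d,e=box; z[b:e,a:d]=m[b:e,a:d]; m=z
    return m
def pts(m): v,u=np.nonzero(m); return np.stack([u,v],1).astype(np.float32)
E
python3 - <<'E'
from h import *
c=cam('top'); b=(225,175,380,270)
h=cv2.cvtColor(c['image'],cv2.COLOR_RGB2HSV); print(h[245,250],h[233,324],h[231,291])
m=mask(c,(95,70,30),(115,255,200),b); P=pts(m)
P3=np.array([onz(c,u,v,.07)[:2] for u,v in P],np.float32); r=cv2.minAreaRect(P3); print('chest',len(P),r)
for n,lo,hi,z in(('cover',(12,130,90),(30,255,255),.138),('red',(0,130,60),(6,255,255),.125)):
    P=pts(mask(c,lo,hi,b)); P3=np.array([onz(c,u,v,z)[:2] for u,v in P],np.float32); print(n,len(P),P3.mean(0),cv2.minAreaRect(P3))
s=ctrl.get_state(); print(onz(c,291,231,.12))
E
```

```text
[101  93  74] [ 20 216 164] [  3 230 135]
chest 4042 ((0.5342842936515808, 0.018938839435577393), (0.36217549443244934, 0.17667551338672638), 84.81019592285156)
cover 603 [ 0.49189124 -0.04698009] ((0.5113383531570435, 0.07377578318119049), (0.3273617625236511, 0.17171919345855713), 61.4581184387207)
red 60 [0.50015503 0.04631193] ((0.5001226663589478, 0.04699224978685379), (0.03515541926026344, 0.017445629462599754), 0.5095167756080627)
[0.50075861 0.0444066  0.12      ]
```

```bash
cat >> h.py <<'E'
def plan(p,ang,zdir=(0,0,-1)):
    """target TCP p, closing-axis angle (deg, world, tool down) -> turn, shift in move units"""
    s=ctrl.get_state(); r0=R.from_quat(s['tcp_rot']); a=np.radians(ang)
    y=np.array([np.cos(a),np.sin(a),0]); z=np.array([0,0,-1.]); x=np.cross(y,z)
    r1=R.from_matrix(np.stack([x,y,z],1)); t=(r0.inv()*r1).as_rotvec()/(2*np.pi)
    d=r0.inv().apply(np.array(p)-s['eef_pos'])/.2
    print('turn',np.round(t,4),'shift',np.round(d,4),'t',round(s['time'],2)); return t,d
E
python3 -c "
from h import *
plan((.48,.02,.34),84.8)"
```

```text
turn [-0.0003 -0.0001 -0.0307] shift [-2.2764 -2.6054 -0.4746] t 0.15
```

Call:
send_rows --moves "0 0 0 -0.25 -0.29 -0.05 1; 0 0 0 -0.5 -0.58 -0.1 1; 0 0 0 -0.76 -0.87 -0.16 1; 0 0 0 -0.76 -0.87 -0.16 1"

```text
time: 0.65
eef_pos: [0.2867, 0.4363, 0.2774]
tcp_rot: [0.142, 0.99, -0.0, 0.0]
contact_force: [0.2, 0.3, 0.7]
opening: 0.999
finger_force: 0.0
```

Call:
send_rows --moves "0 0 0 -0.25 -0.29 -0.05 1; 0 0 0 -0.5 -0.58 -0.1 1; 0 0 0 -0.76 -0.87 -0.16 1; 0 0 0 -0.76 -0.87 -0.16 1"

```text
time: 1.15
eef_pos: [0.3839, 0.2267, 0.3096]
tcp_rot: [0.142, 0.99, 0.0, 0.0]
contact_force: [0.2, 0.2, 1.0]
opening: 1.003
finger_force: 0.0
```

Call:
send_rows --moves "0 0 -0.01 -0.25 -0.29 -0.05 1; 0 0 -0.02 -0.5 -0.58 -0.1 1; 0 0 -0.03 -0.76 -0.87 -0.16 1; 0 0 -0.03 -0.76 -0.87 -0.16 1; 0 0 -0.03 -0.76 -0.87 -0.16 1"

```text
time: 1.78
eef_pos: [0.4814, 0.0167, 0.3414]
tcp_rot: [0.05, 0.999, -0.0, -0.0]
contact_force: [-0.0, 0.7, 0.0]
opening: 1.0
finger_force: 0.0
```

```bash
python3 - <<'E'
from h import *
c=cam('wrist'); save(c,'w0.png'); print(np.round(c['extrinsics'],3),c['f'],c['cx'],c['cy']); s=ctrl.get_state(); print(s['eef_pos'],s['qpos'],s['time'],s['contact_force'])
b=None
h=cv2.cvtColor(c['image'],cv2.COLOR_RGB2HSV)
E
```

```text
[[ 0.099 -0.955 -0.279  0.41 ]
 [ 0.995  0.095  0.028  0.024]
 [-0.001 -0.28   0.96   0.47 ]
 [ 0.     0.     0.     1.   ]] 366.4523232399718 317.5864188163633 246.0169678147166
[0.48065254 0.01823696 0.34094542] [-1.73626665e-01 -2.13971204e-01  1.91885846e+00  4.21010041e-04
  1.43782726e+00 -1.64632222e+00] 1.825 [ 0.25124962 -0.59789374 -0.47362613]
```

View pics/w0.png

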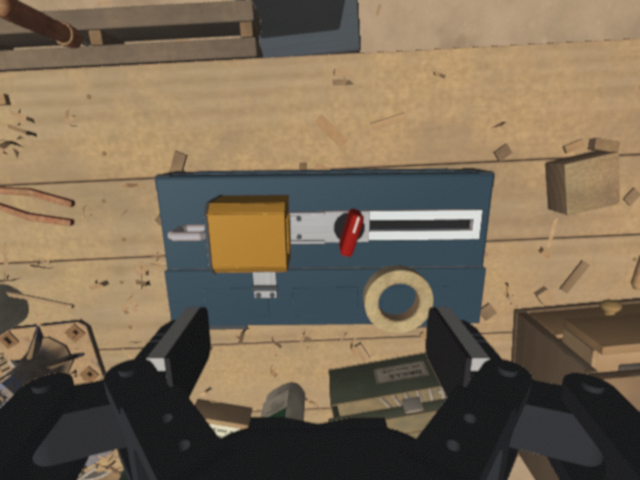

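The wrist view shows the cover at (208–290, 196–272), the wing from (355,212) to (346,255), the bow at (168–205, 234), and the rail slot at (370–475, 226). The image's right is +y and down is +x.

```bash
python3 - <<'E'
from h import *
c=cam('wrist')
def w(P,z): return np.array([onz(c,u,v,z)[:2] for u,v in P],np.float32)
def ang(P):
    q=P-P.mean(0); return np.degrees(np.arctan2(*(np.linalg.svd(q,full_matrices=False)[2][0][::-1])))%180
m=mask(c,(95,70,30),(118,255,200),(130,150,520,350)); r=cv2.minAreaRect(w(pts(m),.07)); print('chest',r)
P=w(pts(mask(c,(0,130,40),(6,255,255),(320,190,380,270))),.122); print('wing',P.mean(0),ang(P),cv2.minAreaRect(P))
for z in (.125,): print(cv2.minAreaRect(w(pts(mask(c,(0,130,130),(6,255,255),(320,190,380,270))),z)))
m=mask(c,(12,150,120),(30,255,255),(190,180,310,290)); P=w(pts(m),.138); print('cover',cv2.minAreaRect(P))
# slot
g=cv2.cvtColor(c['image'],cv2.COLOR_RGB2GRAY); m=np.zeros_like(g); m[212:240,375:478]=(g[212:240,375:478]<70)*255
P=w(pts(m),.075); print('slot',P.mean(0),ang(P),len(P))
g2=np.zeros_like(g); g2[224:244,166:206]=(g[224:244,166:206]>110)*255; P=w(pts(g2),.118);print('bow',P.mean(0),ang(P),P.min(0),P.max(0),len(P))
E
```

```text
chest ((0.5341943502426147, 0.01950925588607788), (0.3689400851726532, 0.18168161809444427), 84.69454193115234)
wing [0.50130177 0.04649092] 162.70789 ((0.5012699961662292, 0.04681794345378876), (0.016760585829615593, 0.0456048920750618), 68.11991119384766)
((0.5031819343566895, 0.04701314866542816), (0.009764878079295158, 0.04018284007906914), 68.71267700195312)
cover ((0.4923631250858307, -0.0491841696202755), (0.07387373596429825, 0.06589292734861374), 84.42644500732422)
slot [0.5115425  0.12970972] 84.50195 742
bow [ 0.48719785 -0.1124225 ] 95.95037 [ 0.47841278 -0.13360408] [ 0.49473915 -0.09580032] 434
```

```bash
python3 -c "
from h import *
plan((.5016,.0469,.112),75)"
```

```text
turn [ 0.0001 -0.0002  0.0263] shift [-0.0945  0.1472  1.1439] t 1.88
```

Call:
send_rows --moves "0 0 0.026 -0.095 0.147 0.25 0; 0 0 0.026 -0.095 0.147 0.5 0; 0 0 0.026 -0.095 0.147 0.75 0; 0 0 0.026 -0.095 0.147 0.75 0; 0 0 0.026 -0.095 0.147 0.75 0"

```text
time: 2.5
eef_pos: [0.503, 0.0474, 0.1933]
tcp_rot: [0.128, 0.992, 0.0, 0.001]
contact_force: [-0.0, 0.5, 0.8]
opening: 0.5
finger_force: 0.0
```

```bash
python3 -c "
from h import *
plan((.5016,.0469,.112),75)
c=cam('wrist'); save(c,'w1.png')"
```

```text
turn [0.0001 0.0004 0.0007] shift [ 0.0073 -0.0046  0.4065] t 2.5
```

View pics/w1.png

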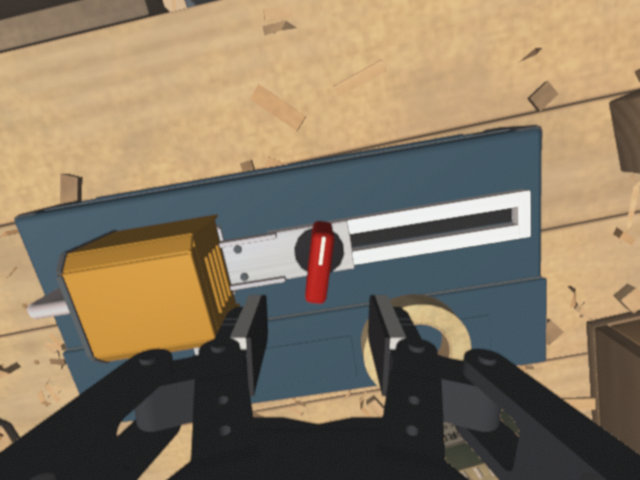

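The wing, at (318,262), is centred and parallel between the fingers, so I'm descending and gripping.

Call:
send_rows --moves "0 0 0 0.007 -0.004 0.2 0; 0 0 0 0.007 -0.004 0.405 0; 0 0 0 0.007 -0.004 0.405 0; 0 0 0 0.007 -0.004 0.405 -1; 0 0 0 0.007 -0.004 0.405 -1; 0 0 0 0.007 -0.004 0.405 -1; 0 0 0 0.007 -0.004 0.405 -1; 0 0 0 0.007 -0.004 0.405 -1" --newtons 50

```text
time: 3.55
eef_pos: [0.503, 0.0481, 0.1138]
tcp_rot: [0.131, 0.991, 0.003, 0.003]
contact_force: [-0.4, 6.8, 3.2]
opening: 0.148
finger_force: 48.7
```

Call:
send_rows --moves "0 0 0.025 0 0 0 -1; 0 0 0.05 0 0 0 -1; 0 0 0.075 0 0 0 -1; 0 0 0.1 0 0 0 -1; 0 0 0.125 0 0 0 -1; 0 0 0.15 0 0 0 -1; 0 0 0.175 0 0 0 -1; 0 0 0.2 0 0 0 -1; 0 0 0.222 0 0 0 -1; 0 0 0.222 0 0 0 -1; 0 0 0.222 0 0 0 -1"

```text
time: 4.92
eef_pos: [0.5041, 0.0491, 0.1139]
tcp_rot: [0.737, 0.676, 0.006, 0.001]
contact_force: [5.2, 12.0, -0.2]
opening: 0.142
finger_force: 48.8
```

```bash
python3 - <<'E'
from h import *
s=ctrl.get_state(); e=s['eef_pos']; print(e,s['wrist_torque'],s['contact_force'],s['opening'],s['qpos'][5])
plan(e+.107*np.array([.0924,.9957,0]),-5.3)
E
```

```text
[0.50411648 0.04907384 0.11389758] [ 1.7484904  -0.56318005 -0.00705656] [ 5.24020453 11.97764909 -0.1874149 ] 0.14225085216987501 -0.02698381812641188
turn [ 0.0015 -0.0012  0.0012] shift [0.535  0.004  0.0039] t 4.92
```

Call:
send_rows --moves "0 0 0 0.1 0 0 -1; 0 0 0 0.2 0 0 -1; 0 0 0 0.3 0 0 -1; 0 0 0 0.4 0 0 -1; 0 0 0 0.48 0 0 -1; 0 0 0 0.53 0.002 0 -1; 0 0 0 0.53 0.002 0 -1; 0 0 0 0.53 0.002 0 -1"

```text
time: 5.92
eef_pos: [0.5134, 0.1524, 0.1138]
tcp_rot: [0.736, 0.677, 0.004, 0.003]
contact_force: [4.7, 0.9, 2.7]
opening: 0.141
finger_force: 49.2
```

Call:
send_rows --moves "0 0 0 0.015 0 0 -1; 0 0 0 0.03 0 0 -1; 0 0 0 0.03 0 0 -1; 0 0 0 0.03 0 0 -1"

```text
time: 6.42
eef_pos: [0.5137, 0.1553, 0.1138]
tcp_rot: [0.735, 0.678, 0.001, 0.005]
contact_force: [3.7, -8.5, 3.9]
opening: 0.142
finger_force: 49.5
```

Call:
send_rows --moves "0 0 0 -0.012 0 0 -1; 0 0 0 -0.012 0 0 0; 0 0 0 -0.012 0 0 0; 0 0 0 -0.012 0 0 0; 0 0 0 -0.012 0 -0.25 0; 0 0 0 -0.012 0 -0.5 0; 0 0 0 -0.3 0 -0.7 0; 0 0 0 -0.6 0 -0.7 0; 0 0 0 -0.9 0 -0.7 0; 0 0 0 -0.9 0 -0.7 0; 0 0 0 -0.9 0 -0.7 0"

```text
time: 7.8
eef_pos: [0.4952, -0.0214, 0.2499]
tcp_rot: [0.736, 0.677, -0.0, -0.001]
contact_force: [0.3, 0.3, 0.2]
opening: 0.496
finger_force: 0.0
```

```bash
python3 - <<'E'
from h import *
s=ctrl.get_state(); print(s['eef_pos'],s['tcp_rot'],s['contact_force'],s['qpos'][5])
c=cam('wrist'); save(c,'w2.png'); print(np.round(c['extrinsics'],3))
E
```

```text
[ 0.49516931 -0.02143345  0.24991261] [ 7.36044536e-01  6.76932789e-01 -6.74512204e-05 -6.59946556e-04] [0.25566463 0.27166663 0.23717838] -0.16513884829350697
[[ 0.997  0.079  0.025  0.501]
 [-0.083  0.957  0.279  0.05 ]
 [-0.002 -0.28   0.96   0.378]
 [ 0.     0.     0.     1.   ]]
```

View pics/w2.png

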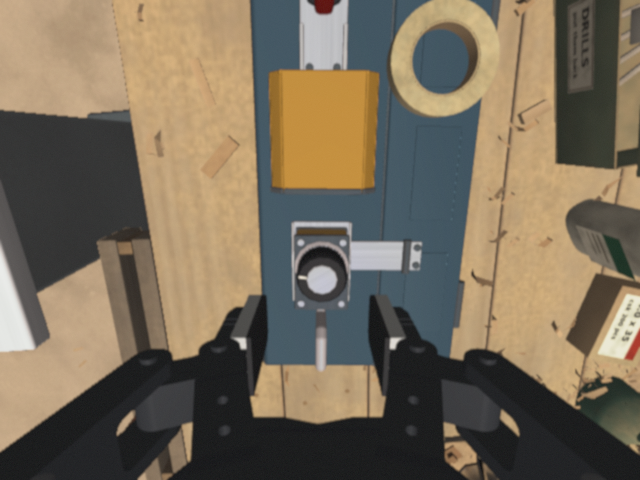

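The cover is off, its near edge at row 188. The dial's top is at (322,279) and the bow runs along column 321, rows 315–370.

```bash
python3 - <<'E'
from h import *
c=cam('wrist'); g=cv2.cvtColor(c['image'],cv2.COLOR_RGB2GRAY)
def w(P,z): return np.array([onz(c,u,v,z)[:2] for u,v in P],np.float32)
def blob(m,box):
    a,b,d,e=box; z=np.zeros_like(g); z[b:e,a:d]=m[b:e,a:d]; n,l,s,ce=cv2.connectedComponentsWithStats(z); i=1+np.argmax(s[1:,4]); print(s[i],ce[i]); return pts((l==i).astype(np.uint8))
P=blob(((g>130)*255).astype(np.uint8),(300,262,346,296)); print('disc',cv2.minEnclosingCircle(w(P,.131)),w(P,.131).mean(0))
P=blob(((g<60)*255).astype(np.uint8),(292,240,352,304)); print('dark',cv2.minEnclosingCircle(w(P,.131)))
P=blob(((g>95)*255).astype(np.uint8),(310,308,334,385)); Q=w(P,.119); print('bow',Q.mean(0),Q.min(0),Q.max(0))
m=mask(c,(12,150,120),(30,255,255),(250,50,400,200)); print('cover',cv2.minAreaRect(w(pts(m),.138)))
E
```

```text
[300 267  37  28 688] [320.72819767 280.27761628]
disc ((0.4930907189846039, -0.047472599893808365), 0.013264285400509834) [ 0.49511573 -0.04763718]
[ 296  248   51   54 1198] [321.8163606  270.62103506]
dark ((0.49538642168045044, -0.0435553677380085), 0.02064833976328373)
[310 327  24  58 920] [321.06956522 361.12173913]
bow [ 0.48955384 -0.12264713] [ 0.4787237  -0.14488696] [ 0.4989653  -0.09155465]
cover ((0.5045167207717896, 0.05382595211267471), (0.07018116116523743, 0.06569226086139679), 84.88685607910156)
```

```bash
python3 -c "
from h import *
plan((.494,-.0475,.120),50)"
```

```text
turn [-1.000e-04 -2.000e-04 -1.518e-01] shift [-0.136   0.005   0.6496] t 7.9
```

Call:
send_rows --moves "0 0 -0.03 -0.136 0.005 0.1 0.3; 0 0 -0.06 -0.136 0.005 0.2 0.3; 0 0 -0.09 -0.136 0.005 0.25 0.3; 0 0 -0.12 -0.136 0.005 0.3 0.3; 0 0 -0.152 -0.136 0.005 0.35 0.3; 0 0 -0.152 -0.136 0.005 0.4 0.3; 0 0 -0.152 -0.136 0.005 0.4 0.3"

```text
time: 8.78
eef_pos: [0.4937, -0.0477, 0.1692]
tcp_rot: [0.343, 0.939, -0.0, -0.001]
contact_force: [-0.5, -0.1, 0.4]
opening: 0.652
finger_force: 0.0
```

```bash
python3 -c "
from h import *
plan((.494,-.0475,.120),50)
c=cam('wrist');save(c,'w3.png')"
```

```text
turn [-0.0001 -0.0004 -0.0002] shift [-0.0013  0.0019  0.2461] t 8.78
```

View pics/w3.png

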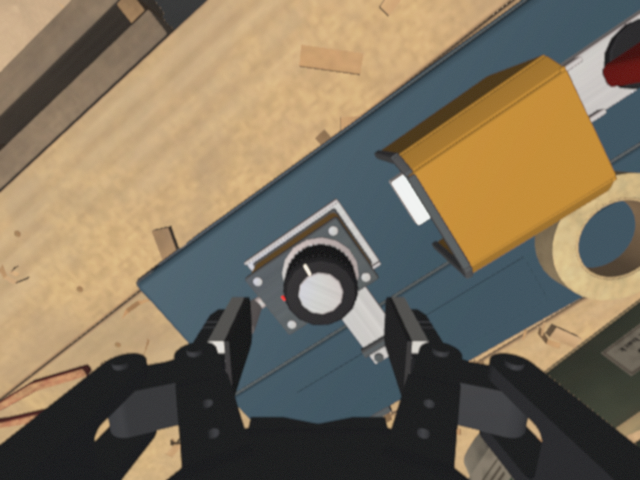

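The dial, at (320,290), is centred between the fingers, with its white pointer at (308,270). I'm descending and gripping lightly.

Call:
send_rows --moves "0 0 0 0 0.002 0.12 0.3; 0 0 0 0 0.002 0.245 0.3; 0 0 0 0 0.002 0.245 0.3; 0 0 0 0 0.002 0.245 -1; 0 0 0 0 0.002 0.245 -1; 0 0 0 0 0.002 0.245 -1; 0 0 0 0 0.002 0.245 -1" --newtons 25

```text
time: 9.7
eef_pos: [0.4956, -0.0484, 0.1228]
tcp_rot: [0.342, 0.94, 0.0, 0.001]
contact_force: [1.1, 2.4, 4.1]
opening: 0.433
finger_force: 26.6
```

```bash
python3 - <<'E'
from h import *
s=ctrl.get_state(); print(s['eef_pos'],s['wrist_torque'],s['contact_force'],s['opening'],s['finger_force'],s['qpos'])
c=cam('scene')
print([np.round(proj(c,p)) for p in ((.494,-.0475,.13),(.4878,-.1142,.12),(.487,-.136,.1))])
u,v=map(int,proj(c,(.487,-.136,.1)))
np.save('s0.npy',c['image']); im=c['image'][v-30:v+30,u-40:u+40]; cv2.imwrite('pics/s1.png',cv2.resize(im[:,:,::-1],None,fx=8,fy=8,interpolation=cv2.INTER_CUBIC))
E
```

```text
[ 0.49562862 -0.04844384  0.12281326] [ 0.44566517 -0.14547227  0.04012575] [1.14741737 2.42563971 4.13319926] 0.433288189198044 26.632278263568878 [-3.01833847e-01  3.41690925e-02  2.10375609e+00  9.21265329e-04
  1.00076507e+00 -1.17432452e+00]
[array([325., 235.]), array([339., 247.]), array([344., 256.])]
```

View pics/s1.png

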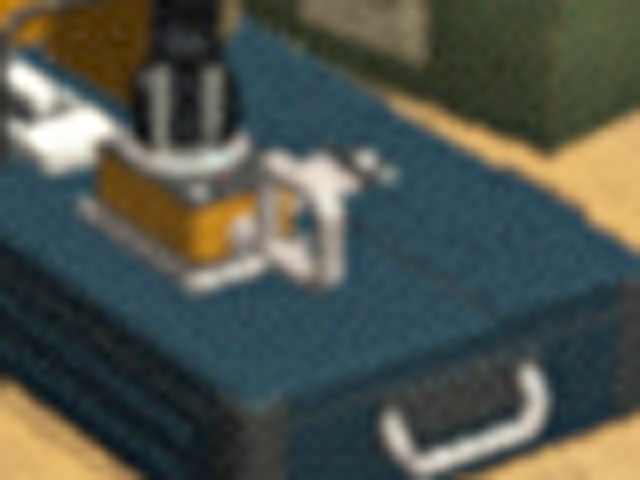

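The bow shows clearly: its post is at about (335,240) in the 8x crop. I can track it with the scene camera while turning the dial.

```bash
cat > bow.py <<'E'
from h import *
# bow post's right edge: bright-minus-deck profile in the scene picture, original (344,256)-centred crop
def prof(im): return cv2.cvtColor(im,cv2.COLOR_RGB2GRAY)[252:258,338:352].astype(float).mean(0).round().astype(int)
c=cam('scene'); s=ctrl.get_state()
t=np.load('s0.npy')[242:264,334:350]; r=cv2.matchTemplate(c['image'][238:270,330:356],t,cv2.TM_CCOEFF_NORMED)
print(prof(np.load('s0.npy')),prof(c['image']),sep='\n'); print('match',cv2.minMaxLoc(r)[1],cv2.minMaxLoc(r)[3],'torque',s['wrist_torque'].round(2),'F',s['contact_force'].round(1),'q6',s['qpos'][5].round(3),s['eef_pos'].round(4),'t',s['time'])
E
python3 bow.py
```

```text
[161 150 137 123 100 102 145 168 141  83  60  64  68  67]
[161 149 138 122  99 104 146 168 142  80  60  66  68  68]
match 0.9969646334648132 (4, 4) torque [ 0.46 -0.1  -0.04] F [1.  3.6 5.4] q6 -1.174 [ 0.4956 -0.0484  0.1228] t 9.8
```

Call:
send_rows --moves "0 0 0.015 0 0 0 -1; 0 0 0.03 0 0 0 -1; 0 0 0.045 0 0 0 -1; 0 0 0.06 0 0 0 -1; 0 0 0.075 0 0 0 -1; 0 0 0.075 0 0 0 -1"

```text
time: 10.55
eef_pos: [0.4957, -0.0489, 0.1228]
tcp_rot: [0.552, 0.834, 0.0, 0.001]
contact_force: [0.0, 2.4, 5.3]
opening: 0.432
finger_force: 26.8
```

```bash
python3 bow.py
```

```text
[161 150 137 123 100 102 145 168 141  83  60  64  68  67]
[161 147 134 114 113 148 171 145  82  62  66  64  68  69]
match 0.9434430599212646 (3, 4) torque [ 0.22 -0.07 -0.05] F [0.2 1.4 5. ] q6 -0.703 [ 0.4956 -0.0489  0.1228] t 10.6
```

Call:
send_rows --moves "0 0 0.0125 0 0 0 -1; 0 0 0.025 0 0 0 -1; 0 0 0.0375 0 0 0 -1; 0 0 0.05 0 0 0 -1; 0 0 0.05 0 0 0 -1"

```text
time: 11.22
eef_pos: [0.4955, -0.0489, 0.1228]
tcp_rot: [0.676, 0.737, 0.0, 0.001]
contact_force: [-0.4, 2.2, 5.4]
opening: 0.437
finger_force: 26.8
```

```bash
python3 bow.py
```

```text
[161 150 137 123 100 102 145 168 141  83  60  64  68  67]
[156 138 134 121 117 143 166 148  88  63  63  67  67  68]
match 0.9375566840171814 (3, 4) torque [ 0.27 -0.01  0.  ] F [ 1.4 -0.1  5.2] q6 -0.389 [ 0.4955 -0.0489  0.1228] t 11.275
```

Call:
send_rows --moves "0 0 0.0125 0 0 0 -1; 0 0 0.025 0 0 0 -1; 0 0 0.0375 0 0 0 -1; 0 0 0.05 0 0 0 -1; 0 0 0.05 0 0 0 -1"

```text
time: 11.9
eef_pos: [0.4954, -0.0489, 0.1228]
tcp_rot: [0.783, 0.622, 0.0, 0.001]
contact_force: [-0.4, 1.4, 5.7]
opening: 0.434
finger_force: 26.8
```

```bash
python3 bow.py
```

```text
[161 150 137 123 100 102 145 168 141  83  60  64  68  67]
[162 146 133 116 114 149 172 144  81  63  64  67  67  69]
match 0.9467264413833618 (3, 4) torque [ 0.18  0.07 -0.01] F [0.3 2.5 6.1] q6 -0.075 [ 0.4954 -0.0489  0.1228] t 11.95
```

Call:
send_rows --moves "0 0 0.0125 0 0 0 -1; 0 0 0.025 0 0 0 -1; 0 0 0.0375 0 0 0 -1; 0 0 0.05 0 0 0 -1; 0 0 0.05 0 0 0 -1"

```text
time: 12.58
eef_pos: [0.4953, -0.0489, 0.1228]
tcp_rot: [0.871, 0.492, 0.0, 0.001]
contact_force: [-0.1, 2.1, 6.4]
opening: 0.433
finger_force: 26.8
```

```bash
python3 bow.py
```

```text
[161 150 137 123 100 102 145 168 141  83  60  64  68  67]
[157 143 135 120 115 142 168 146  88  63  63  67  69  67]
match 0.9341018199920654 (3, 4) torque [ 0.22  0.08 -0.05] F [-0.8  1.9  5.8] q6 0.239 [ 0.4953 -0.0489  0.1228] t 12.625
```

Call:
send_rows --moves "0 0 0.0125 0 0 0 -1; 0 0 0.025 0 0 0 -1; 0 0 0.0375 0 0 0 -1; 0 0 0.05 0 0 0 -1; 0 0 0.05 0 0 0 -1"

```text
time: 13.25
eef_pos: [0.4952, -0.0488, 0.1228]
tcp_rot: [0.937, 0.35, 0.0, 0.001]
contact_force: [-1.4, 1.4, 6.2]
opening: 0.434
finger_force: 26.9
```

```bash
python3 bow.py
```

```text
[161 150 137 123 100 102 145 168 141  83  60  64  68  67]
[162 148 135 115 115 148 170 143  83  63  64  66  68  70]
match 0.9397349953651428 (3, 4) torque [0.23 0.11 0.01] F [-0.3  1.7  7.1] q6 0.554 [ 0.4952 -0.0488  0.1228] t 13.3
```

Call:
send_rows --moves "0 0 0.0125 0 0 0 -1; 0 0 0.025 0 0 0 -1; 0 0 0.0375 0 0 0 -1; 0 0 0.05 0 0 0 -1; 0 0 0.05 0 0 0 -1"

```text
time: 13.92
eef_pos: [0.4951, -0.0487, 0.1228]
tcp_rot: [0.98, 0.199, 0.001, 0.0]
contact_force: [-1.1, 2.3, 7.9]
opening: 0.436
finger_force: 26.9
```

```bash
python3 bow.py
```

```text
[161 150 137 123 100 102 145 168 141  83  60  64  68  67]
[151 154 136 119  98 103 151 177 152  88  64  64  68  69]
match 0.9304730892181396 (4, 4) torque [0.31 0.18 0.  ] F [-1.3  2.1  6.6] q6 0.868 [ 0.4951 -0.0487  0.1227] t 13.975
```

Call:
send_rows --moves "0 0 0.01 0 0 0 -1; 0 0 0.02 0 0 0 -1; 0 0 0.03 0 0 0 -1; 0 0 0.03 0 0 0 -1"

```text
time: 14.48
eef_pos: [0.4951, -0.0486, 0.1228]
tcp_rot: [0.994, 0.106, 0.001, 0.0]
contact_force: [-1.2, 1.9, 7.9]
opening: 0.431
finger_force: 26.9
```

```bash
python3 bow.py; python3 -c "
from h import *
c=cam('scene'); d=np.array([.0924,.9957,0]); p=np.array((.487,-.136,.1)); print([np.round(proj(c,p-k*d),2) for k in(0,.0013,.007)])
cv2.imwrite('pics/s2.png',cv2.resize(c['image'][226:286,304:384,::-1],None,fx=8,fy=8,interpolation=cv2.INTER_CUBIC))"
```

```text
[161 150 137 123 100 102 145 168 141  83  60  64  68  67]
[151 156 136 117  96 104 152 178 152  92  61  64  69  67]
match 0.9244995713233948 (4, 4) torque [0.38 0.17 0.01] F [-0.2  1.6  7.2] q6 1.056 [ 0.4951 -0.0486  0.1228] t 14.525
[array([344.4 , 256.17]), array([344.68, 256.36]), array([345.95, 257.17])]
```

View pics/s2.png

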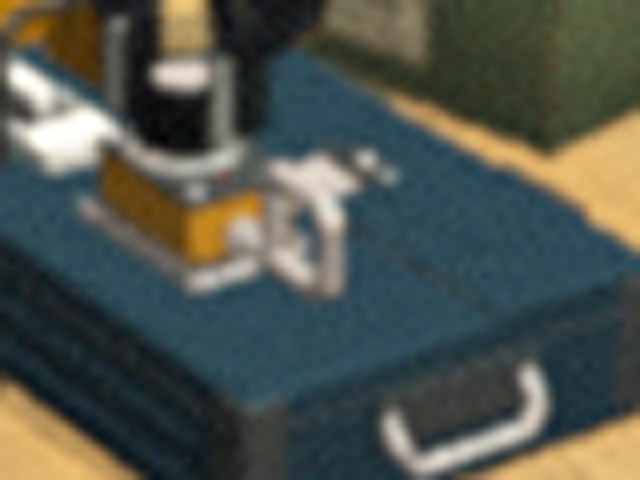

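The shackle has sprung out: the bow's lower corner moved from (320,285) to (330,295) in the crop. I'll release the dial, rise and go over the bow.

Call:
send_rows --moves "0 0 0 0 0 0 0.3; 0 0 0 0 0 0 0.3; 0 0 0 0 0 0 0.3; 0 0 0 0 0 -0.2 0.3; 0 0 0 0 0 -0.5 0.3; 0 0 -0.03 0 0 -0.6 0.3; 0 0 -0.06 0 0 -0.6 0.3; 0 0 -0.09 0 0 -0.6 0; 0 0 -0.12 0 0 -0.6 0; 0 0 -0.15 0 0 -0.6 0; 0 0 -0.18 0 0 -0.6 0; 0 0 -0.201 0 0 -0.6 0"

```text
time: 16.08
eef_pos: [0.4942, -0.0485, 0.2409]
tcp_rot: [0.738, 0.674, -0.0, -0.0]
contact_force: [-0.9, 0.7, 0.2]
opening: 0.503
finger_force: 0.0
```

```bash
python3 - <<'E'
from h import *
plan((.4872,-.1215,.16),-5.3); plan((.494,-.0475,.24),-5.3)
c=cam('wrist'); save(c,'w4.png')
print(proj(c,(.494,-.0475,.131)),proj(c,(.4872,-.1215,.121)))
E
```

```text
turn [-0.0001  0.      0.0003] shift [-0.3665 -0.0016  0.4044] t 16.07
turn [-0.0001  0.      0.0003] shift [ 0.005  -0.0016  0.0044] t 16.07
(np.float64(317.37498700286557), np.float64(246.84799878139495)) (np.float64(317.2164368047432), np.float64(336.77384060696534))
```

View pics/w4.png

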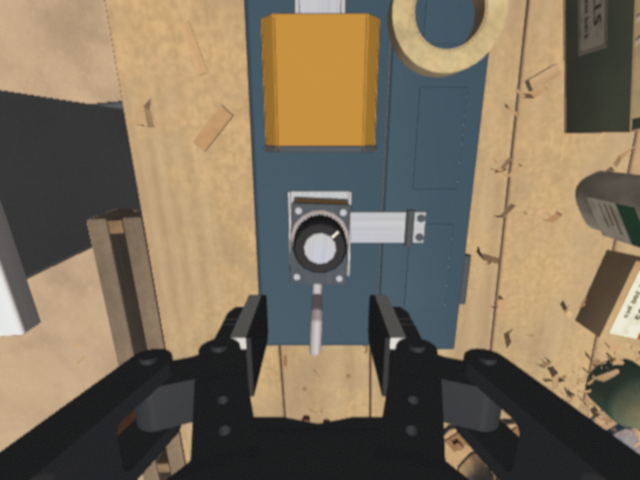

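The dial is at (320,248) and the bow runs along column 317, where I predicted it. I'm gripping the bow.

Call:
send_rows --moves "0 0 0 -0.18 -0.002 0 0; 0 0 0 -0.366 -0.002 0 0; 0 0 0 -0.366 -0.002 0.2 0; 0 0 0 -0.366 -0.002 0.4 0; 0 0 0 -0.366 -0.002 0.6 0; 0 0 0 -0.366 -0.002 0.65 0; 0 0 0 -0.366 -0.002 0.65 0; 0 0 0 -0.366 -0.002 0.65 -1; 0 0 0 -0.366 -0.002 0.65 -1; 0 0 0 -0.366 -0.002 0.65 -1; 0 0 0 -0.366 -0.002 0.65 -1; 0 0 0 -0.366 -0.002 0.65 -1" --newtons 50

```text
time: 17.62
eef_pos: [0.4882, -0.1221, 0.1129]
tcp_rot: [0.74, 0.673, 0.0, 0.002]
contact_force: [-1.5, -1.5, 6.2]
opening: 0.086
finger_force: 48.9
```

Call:
send_rows --moves "0 0 0 -0.02 0 0 -1; 0 0 0 -0.04 0 0 -1; 0 0 0 -0.06 0 0 -1; 0 0 0 -0.08 0 0 -1; 0 0 0 -0.085 0 0 -1; 0 0 0 -0.085 0 0 -1; 0 0 0 -0.085 0 0 -1"

```text
time: 18.5
eef_pos: [0.486, -0.1384, 0.1116]
tcp_rot: [0.74, 0.673, 0.0, 0.001]
contact_force: [3.7, 1.5, 4.8]
opening: 0.087
finger_force: 49.1
```

Call:
send_rows --moves "0 0 0 -0.01 0 0 -1; 0 0 0 -0.02 0 0 -1; 0 0 0 -0.02 0 0 -1; 0 0 0 -0.02 0 0 -1"

```text
time: 19.0
eef_pos: [0.4857, -0.1389, 0.111]
tcp_rot: [0.741, 0.672, 0.003, -0.002]
contact_force: [6.7, 11.6, 5.3]
opening: 0.084
finger_force: 49.2
```

The shackle is at its stop: the force rose with no further travel. I'll release and rise.

Call:
send_rows --moves "0 0 0 0.015 0 0 -1; 0 0 0 0.015 0 0 0; 0 0 0 0.015 0 0 0; 0 0 0 0.015 0 0 0; 0 0 0 0.015 0 -0.2 0; 0 0 0 0.015 0 -0.45 0.55; 0 0 0 0.2 0 -0.65 0.55; 0 0 0 0.44 0 -0.65 0.55; 0 0 0 0.44 0 -0.65 0.55; 0 0 0 0.44 0 -0.65 0.55"

```text
time: 20.25
eef_pos: [0.493, -0.0548, 0.2406]
tcp_rot: [0.74, 0.673, -0.001, -0.0]
contact_force: [-0.2, -0.3, 0.5]
opening: 0.773
finger_force: 0.0
```

```bash
python3 - <<'E'
from h import *
c=cam('wrist'); g=cv2.cvtColor(c['image'],cv2.COLOR_RGB2GRAY)
u,v=map(int,proj(c,(.495,-.048,.131))); print(u,v)
save(c,'w5.png'); plan((.4945,-.055,.096),-5.3)
z=((g>130)*255).astype(np.uint8); m=np.zeros_like(z); m[v-20:v+20,u-20:u+20]=z[v-20:v+20,u-20:u+20]
n,l,s,ce=cv2.connectedComponentsWithStats(m); i=1+np.argmax(s[1:,4]); print(s[i],ce[i],onz(c,*ce[i],.131))
E
```

```text
320 238
turn [-0.0003  0.     -0.0005] shift [0.0017 0.0084 0.7226] t 20.3
[305 221  35  34 817] [321.27784578 238.46144431] [ 0.4958419  -0.04811018  0.131     ]
```

View pics/w5.png

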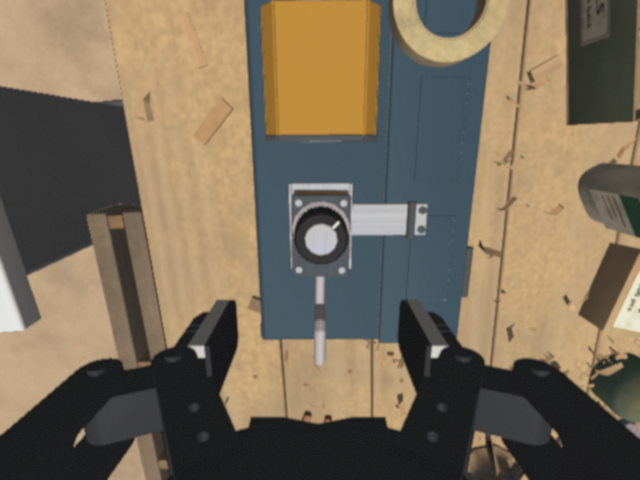

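The shackle is fully out (column 320, down to row 366). I'm gripping the body by its front and back faces.

Call:
send_rows --moves "0 0 0 0.002 0.011 0.25 0.55; 0 0 0 0.002 0.011 0.5 0.55; 0 0 0 0.002 0.011 0.65 0.55; 0 0 0 0.002 0.011 0.725 0.55; 0 0 0 0.002 0.011 0.725 0.55; 0 0 0 0.002 0.011 0.725 -1; 0 0 0 0.002 0.011 0.725 -1; 0 0 0 0.002 0.011 0.725 -1; 0 0 0 0.002 0.011 0.725 -1; 0 0 0 0.002 0.011 0.725 -1" --newtons 80

```text
time: 21.55
eef_pos: [0.4964, -0.0549, 0.0984]
tcp_rot: [0.74, 0.673, -0.0, 0.001]
contact_force: [-3.9, -0.5, 5.7]
opening: 0.49
finger_force: 85.7
```

Call:
send_rows --moves "0 0 0 0 0 -0.05 -1; 0 0 0 0 0 -0.1 -1; 0 0 0 0 0 -0.2 -1; 0 0 0 0 0 -0.3 -1; 0 0 0 0 0 -0.4 -1; 0 0 0 0 0 -0.5 -1; 0 0 0 0 0 -0.6 -1; 0 0 0 0 0 -0.65 -1; 0 0 0 0 0 -0.65 -1; 0 0 0 0 0 -0.65 -1; 0 0 0 0 0 -0.65 -1"

```text
time: 22.92
eef_pos: [0.4952, -0.0542, 0.2251]
tcp_rot: [0.74, 0.673, -0.001, -0.001]
contact_force: [0.7, -0.8, -4.2]
opening: 0.493
finger_force: 84.7
```

```bash
python3 - <<'E'
from h import *
s=ctrl.get_state(); print(s['eef_pos'],s['contact_force'],s['finger_force'],s['opening'],np.abs(s['dq']).max())
c=cam('scene'); cv2.imwrite('pics/s3.png',cv2.resize(c['image'][180:300,260:400,::-1],None,fx=5,fy=5,interpolation=cv2.INTER_CUBIC))
E
```

```text
[ 0.49517147 -0.05421689  0.22514187] [ 0.66111247 -0.78407071 -4.15870989] 84.65968318283558 0.49311285663119747 0.00452936235468188
```

View pics/s3.png

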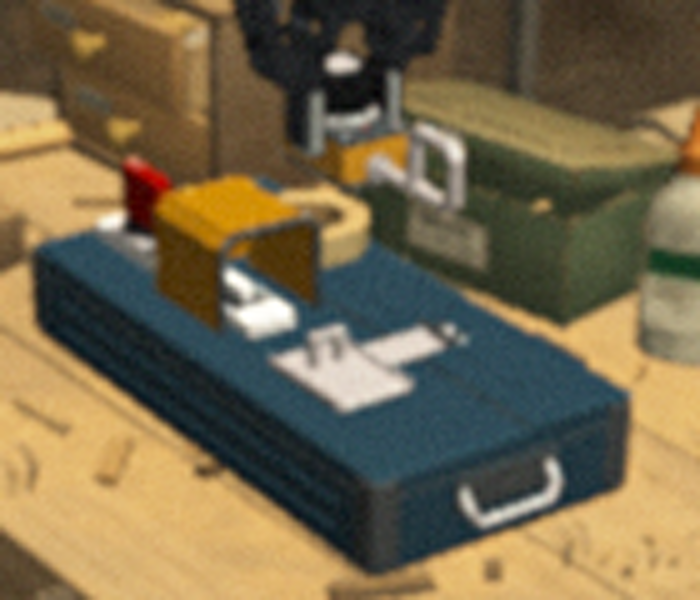

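The lock is held level at (365,150), shackle out, about 127 mm above the hasp. The cover is fully slid off, so I'm handing in.

```bash
python3 -c "
from h import *
print(ctrl.sign_off())"
```

```text
the job is handed in; nothing more can be done
None
```

The lock is off the hasp and was handed in at about 23 s, held level in the gripper about 127 mm up with the shackle out and the cover slid off to its stop; the sign-off returned no verdict.

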